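# Put the frying pan away under the worktop shelf

## Robot

A 7-joint arm with a two-finger parallel gripper is mounted at the origin on a cart in front of the work surface, level with it; the furniture and walls round the work are solid. World frame = base frame: x ahead of the robot, y to its left, z up, the work surface at z = 0. Lengths are in mm, angles in rad, forces in N, time in s.
With the tool pointing down it reaches from about 350 to 900 mm from the base axis. Payload 19.9 kg.
Tool frame: the origin (TCP) lies midway between the tips of the shut fingers; the grasp point (between the pads) lies 19 mm behind it (hold_point_z is the distance from the TCP to the grasp point, in mm); z points along the fingers, y is the line along which they close (so a half turn about z gives the same grasp; the last joint's range is limited). The gripper opens to 94 mm and grips with 3 to 60 N. Pads are 16 mm wide; open, the fingers measure 119 mm over their backs; the gripper's body (75 mm by 177 mm) begins 78 mm behind the grasp point.
Start: joints at [1.083, 0.417, -0.01, 1.614, 0.005, 1.111, -0.053], TCP at [269.478, -563.897, 205.425] pointing down, gripper open.
Joint ranges: [-2.81, 2.81], [-0.39, 2.02], [-1.27, 1.25], [0.06, 2.57], [-1.19, 4.33], [0.19, 2], [-2.82, 2.82]. Speed limits (rad/s): [1.89, 1.89, 2.39, 2.39, 3.01, 3.01, 3.01].

## Interface

Orientations are given as a 3x3 rotation matrix whose columns are the frame's x, y, z axes.
In Python, from bench import * gives the robot as it stands. The module is installed in compiled form; this text tells all that it offers.
- The arm moves only by the shell command python3 -m handwheel 'ROWS' [FORCE]. ROWS is JSON, a list of rows, each an object of numbers: "claw": the opening in per cent of the stroke, from 0 (shut) to 100 (fully open); "x", "y", "z": the shift along the tool's x, y, z as a fraction of full scale; "rx", "ry", "rz": the turn, a rotation vector about the tool's x, y, z as a fraction of full scale. A call has 1 to 10 rows; each row shifts and turns the commanded pose from where the row before left it, along the tool's axes as they then stand; what a row does not reach is not made up. Full scale, the value 1, is 150 mm for a shift and 180 degrees for a turn. A row lasts 1/8 s, in which the tool goes at most 62.5 mm and 10.7 degrees, less where a joint would pass 70% of its speed; a pose out of reach is approached as far as the arm can. A call with a number of a shift or a turn outside -1 to 1 is refused whole. A call with a gripper value outside its range is refused whole. The fingers move at their own pace and stop on an object; FORCE is the grip in N (left out, the last holds). Time passes only in rows, so rows that do not move let the fingers close. It gives the time, the measured TCP pose, the force, the opening and the grip force at its end, in the units of the state.
- sense(): the state, without advancing time (a new reading comes with each control period).
- capture(name): name is "scene" or "top" or "wrist"; returns (picture, depth): 384x512x3 uint8, red, green, blue; 384x512 float32, mm along the optical axis (not along the pixel's ray), 0 where there is no reading.
- calibration(name): a dict with "vfov" (degrees; the focal length in pixels is half the picture's height over the tangent of half this angle, whatever the lens; pixels are square), "cx", "cy" (the principal point, pixels), "extrinsics" (4x4, takes a point from camera to world coordinates). Camera axes: x right, y down, z forward; pixel columns grow to the right and rows downward; lengths in mm; the calibration is good to about 2 mm. A picture is of the moment at which its call begins: read the wrist's pose just before it. calibration takes no time and is no camera call; for the wrist camera it gives the pose at the moment of the call.
- job_done(): hands the job in; it is judged then, once.
Trained networks look in the newest picture that a camera, given by its name, has taken for a name from the list of things; names that differ only in an ending like _2 or _b are one class to them, and where a whole thing is asked for, a point or a joint stands for the part that bears it (a point fixed in the world has none). Each returns a list of dicts, best first, with "p" (0 to 1); they miss things now and then, are a little off and sometimes report something else, mostly with a low value. They report only what shows in the picture. A call takes as long as a camera call.
- spot_in(thing, camera): "xyz" ([x, y, z] in mm, in world coordinates, good to about 4 mm: the middle of the surface that is visible of it).
- landmark_of(thing, camera): "xyz" ([x, y, z] in mm, in world coordinates, good to about 4 mm: a listed point, or the origin of a listed thing).
The state is a dict: "clock": time; "joint_pos": joint angles; "joint_vel": joint speeds; "tau": joint torques, N m; "tool_pos": TCP position; "tcp_rot": TCP orientation; "ft_force": force on the tool from outside, world axes, zero at the start; "wrist_torque": the same for the moment, N m; "grip_width": finger opening in mm; "grasp_force": force on a finger pad.
Only numpy, scipy, OpenCV 4.12 (cv2) and the standard library are available. Lean on these libraries where they do the work, as an engineer would, in place of code of your own. Each camera call takes 0.05 s, during which the arm holds its last target. There are 200 camera calls.

## Task

Put the low frying pan away under the little worktop shelf: slide it along the worktop, without lifting it, in through the open side that faces it, until its round body is wholly beneath the board and its handle sticks straight out. Do not bump the pan or the gripper against the shelf, and leave the tall saucepan where it stands.

Things in the scene. Friction and masses are not known exactly. Their poses are not given: they have to be found in the camera images.
- frying_pan: Low frying pan: round open steel body, 150 mm across the rim, 112 mm at the foot, 40 mm high, loose, about 0.5 kg, one straight black handle. Origin at the centre of its underside, z up; the handle points along its own -x. It starts on the worktop to the right of the shelf, handle away from the shelf, its +x within about 0.5 rad of the shelf's +x.
- pan_handle (a point): Grasp point on the frying pan's handle, 175 mm from the pan's centre along its -x, 46 mm above its underside; same axes as the pan. The handle is a level bar 20 mm wide (the pan's y) and 18 mm high (37 to 55 mm above the worktop), from 85 to 220 mm from the pan's centre, with free space beneath.
- shelf: Fixed bridge shelf: wooden board 190 mm deep (x), 250 wide (y), underside 85 and top 101 mm up, on a 10 mm steel wire frame at each side, 220 mm clear between, open at both x ends. Origin on the worktop below the board's centre, z up. The pan goes in at the -x end (95 mm from the origin, facing roughly to the robot's right). Salt and pepper (to 170 mm tall) stand on its +x half.
- saucepan: The tall saucepan, same steel and black handle as the frying pan and same 150 mm rim but 100 mm high, too tall for the shelf; it stands on the worktop behind the frying pan, its handle turned to the back. Origin at the centre of its underside, z up. Not to be moved.

How it is judged:
By the outcome, as a careful person would: the job done as asked, in the order asked, and still so for the second after the job is handed in, with the robot touching nothing.
It also fails if it takes over 38 s, if anything falls off the work surface, if the arm or the gripper's body presses on something with over 40 N, if the wrist force passes 120 N, or if a joint passes its speed limit or range.

## Working session

There is one attempt and no reset: what is moved stays moved. The work goes in short steps, Python scripts to look and compute and a shell command to move; the robot and the scene stay as the last step left them, time stands still between calls to the robot, and variables do not carry over. Pictures are saved under pics/ and viewed, at most 10 in all, crops included, and the job is handed in when it is done.

```bash
mkdir -p pics; python3 - <<'E'
from bench import *
import cv2,numpy as np
s=sense();print(s['clock'],s['tool_pos'],np.round(s['tcp_rot'],3).tolist(),s['grip_width'])
ims=[]
for c in("scene","top"):
    p,d=capture(c);ims.append(p[:,:,::-1])
    for t in("frying_pan","pan_handle","shelf","saucepan"):
        print(c,t,[(np.round(r['xyz']).tolist(),round(r['p'],2)) for r in landmark_of(t,c)[:2]])
cv2.imwrite("pics/a.png",cv2.resize(np.vstack(ims),(400,600)) if 0 else cv2.resize(np.hstack(ims),(800,300)))
cv2.imwrite("pics/top.png",ims[1])
np.save("topd.npy",d)
print(calibration("top"))
E
```

```text
0.0 [ 269.32877374 -563.57766954  204.83228865] [[0.902, 0.431, -0.001], [0.431, -0.902, 0.001], [-0.0, -0.001, -1.0]] 94.03905018063493
scene frying_pan [([500.0, -124.0, 5.0], 0.88)]
scene pan_handle [([468.0, -290.0, 47.0], 0.72)]
scene shelf [([445.0, 192.0, -3.0], 0.81)]
scene saucepan [([683.0, -144.0, 4.0], 0.87)]
top frying_pan [([490.0, -124.0, 3.0], 0.73)]
top pan_handle [([466.0, -294.0, 44.0], 0.95)]
top shelf [([446.0, 194.0, 0.0], 0.75), ([493.0, -121.0, 2.0], 0.35)]
top saucepan [([685.0, -139.0, -3.0], 0.71)]
{'vfov': 46.844661853494614, 'cx': 253.72243561841927, 'cy': 182.6479153846326, 'extrinsics': array([[ 1.99340021e-02, -9.98627343e-01,  4.84361948e-02,
         5.09439887e+02],
       [-9.99792510e-01, -2.01135390e-02, -3.22205286e-03,
        -2.73490569e+01],
       [ 4.19185338e-03, -4.83619164e-02, -9.98821082e-01,
         1.03770285e+03],
       [ 0.00000000e+00,  0.00000000e+00,  0.00000000e+00,
         1.00000000e+00]])}
```

View pics/top.png

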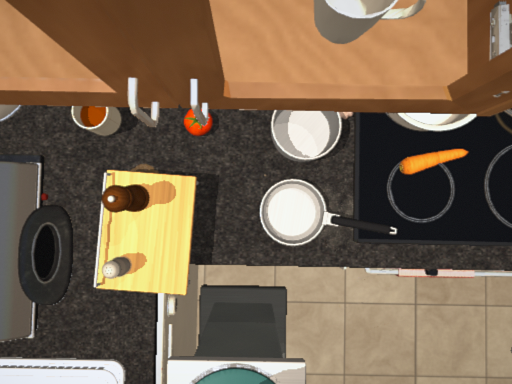

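View pics/a.png

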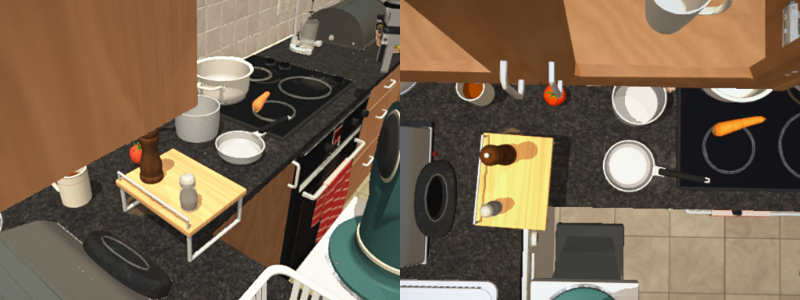

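```bash
python3 - <<'E'
from bench import *
import cv2,numpy as np
c=calibration("top");d=np.load("topd.npy");E=c['extrinsics']
f=192/np.tan(np.radians(c['vfov']/2))
v,u=np.mgrid[:384,:512]
P=np.stack([(u-c['cx'])/f*d,(v-c['cy'])/f*d,d],-1)@E[:3,:3].T+E[:3,3]
x,y,z=P[...,0],P[...,1],P[...,2]
ok=d>0
def show(n,m):
    q=P[m][:,:2].astype(np.float32);r=cv2.minAreaRect(q);b=cv2.boxPoints(r);print(n,len(q),np.round(q.mean(0)),np.round(r[0]),np.round(r[1]),round(r[2],1),"\n",np.round(b).tolist(),"z",np.round(np.median(P[m][:,2]),1))
show("board",ok&(abs(z-101)<6)&(y>60)&(y<330)&(x>280)&(x<620))
show("handle",ok&(abs(z-53)<8)&(y<-215)&(y>-370)&(x>400)&(x<560))
m=ok&(z>33)&(z<48)&(y>-205)&(y<-40)&(x>400)&(x<585);show("rim",m)
q=P[m][:,:2].astype(np.float32);print(cv2.minEnclosingCircle(q))
show("table",ok&(abs(z)<6)&(y<0)&(y>-400)&(x>380)&(x<400))
E
```

```text
board 9033 [443. 185.] [447. 194.] [189. 250.] 86.7 
 [[317.0, 107.0], [567.0, 93.0], [577.0, 282.0], [327.0, 296.0]] z 100.7
handle 507 [ 468. -278.] [ 467. -282.] [135.  20.] 80.7 
 [[447.0, -348.0], [466.0, -351.0], [488.0, -217.0], [469.0, -214.0]] z 53.2
rim 553 [ 492. -133.] [ 494. -119.] [148. 147.] 28.1 
 [[394.0, -89.0], [464.0, -219.0], [594.0, -149.0], [525.0, -19.0]] z 39.0
((490.54364013671875, -125.55803680419922), 81.69862365722656)
table 1460 [ 390. -200.] [ 390. -201.] [ 20. 398.] 0.0 
 [[380.0, -2.0], [380.0, -400.0], [400.0, -400.0], [400.0, -2.0]] z -0.6
```

The top view shows the pan at about px (293,212) with its handle running to (395,231). The shelf board spans px (98–195, 170–293), with salt and pepper on the far half, and the saucepan is at (306,133). From the depth data:
- **Pan:** about (492,-131), heading 80.7°
- **Shelf:** (447,194), heading 87°
- **Grasp point:** about (464,-303)

I'll turn the tool first, then move over the handle.

```bash
python3 -m handwheel '[{"rz":-0.0511,"claw":100},{"rz":-0.0511},{"rz":-0.0511},{"rz":-0.0511},{"rz":-0.0511},{"rz":-0.0511},{"x":0.275,"y":0.143},{"x":0.275,"y":0.143},{"x":0.275,"y":0.143},{"x":0.275,"y":0.143}]' 30
python3 -m handwheel '[{"x":0.275,"y":0.143},{"x":0.275,"y":0.143},{"x":0.275,"y":0.143},{"z":0.2},{"z":0.2},{"z":0}]'
python3 - <<'E'
from bench import *
import cv2,numpy as np
s=sense();c=calibration("wrist");p,d=capture("wrist")
R=s['tcp_rot'];t=s['tool_pos'];print(s['clock'],t,np.round(R,3).tolist())
cv2.imwrite("pics/w1.png",p[:,:,::-1])
E=c['extrinsics'];f=192/np.tan(np.radians(c['vfov']/2))
v,u=np.mgrid[:384,:512]
P=np.stack([(u-c['cx'])/f*d,(v-c['cy'])/f*d,d],-1)@E[:3,:3].T+E[:3,3]
m=(d>0)&(abs(P[...,2]-54)<6)&(P[...,1]<-222)&(P[...,1]>-370)&(abs(P[...,0]-470)<45)
q=P[m][:,:2].astype(np.float32);r=cv2.minAreaRect(q);print(len(q),r,cv2.boxPoints(r).round().tolist(),np.median(P[m][:,2]))
for n in("pan_handle","frying_pan"):print(n,landmark_of(n,"wrist")[:1])
E
```

```text
0.5 [ 269.46610069 -563.88282758  205.39660228] [[0.902, 0.431, -0.0], [0.431, -0.902, 0.0], [-0.0, -0.0, -1.0]]
0 ((0.0, 0.0), (0.0, 0.0), 0.0) [[0.0, 0.0], [0.0, 0.0], [0.0, 0.0], [0.0, 0.0]] nan
pan_handle []
frying_pan []invalid input at $[0]: expected keys claw, x, y, z, rx, ry, rz
invalid input at $[0]: expected keys claw, x, y, z, rx, ry, rz
  return _methods._mean(a, axis=axis, dtype=dtype,
  ret = ret.dtype.type(ret / rcount)
```

All keys are required in every row.

```bash
cat > look.py <<'E'
from bench import *
import cv2,numpy as np,sys
s=sense();c=calibration("wrist");p,d=capture("wrist")
R=s['tcp_rot'];t=s['tool_pos'];print(s['clock'],t,np.round(R,3).tolist())
cv2.imwrite(sys.argv[1],p[:,:,::-1])
E=c['extrinsics'];f=192/np.tan(np.radians(c['vfov']/2))
v,u=np.mgrid[:384,:512]
P=np.stack([(u-c['cx'])/f*d,(v-c['cy'])/f*d,d],-1)@E[:3,:3].T+E[:3,3]
m=(d>0)&(abs(P[...,2]-54)<6)&(P[...,1]<-222)&(P[...,1]>-370)&(abs(P[...,0]-470)<45)
q=P[m][:,:2].astype(np.float32)
if len(q):
    r=cv2.minAreaRect(q);print(len(q),r,cv2.boxPoints(r).round().tolist(),np.median(P[m][:,2]))
for n in("pan_handle","frying_pan"):print(n,landmark_of(n,"wrist")[:1])
E
python3 -m handwheel '[{"claw":100,"x":0,"y":0,"z":0,"rx":0,"ry":0,"rz":-0.0511},{"claw":100,"x":0,"y":0,"z":0,"rx":0,"ry":0,"rz":-0.0511},{"claw":100,"x":0,"y":0,"z":0,"rx":0,"ry":0,"rz":-0.0511},{"claw":100,"x":0,"y":0,"z":0,"rx":0,"ry":0,"rz":-0.0511},{"claw":100,"x":0,"y":0,"z":0,"rx":0,"ry":0,"rz":-0.0511},{"claw":100,"x":0,"y":0,"z":0,"rx":0,"ry":0,"rz":-0.0511},{"claw":100,"x":0.275,"y":0.143,"z":0,"rx":0,"ry":0,"rz":0},{"claw":100,"x":0.275,"y":0.143,"z":0,"rx":0,"ry":0,"rz":0},{"claw":100,"x":0.275,"y":0.143,"z":0,"rx":0,"ry":0,"rz":0},{"claw":100,"x":0.275,"y":0.143,"z":0,"rx":0,"ry":0,"rz":0}]' 30
python3 -m handwheel '[{"claw":100,"x":0.275,"y":0.143,"z":0,"rx":0,"ry":0,"rz":0},{"claw":100,"x":0.275,"y":0.143,"z":0,"rx":0,"ry":0,"rz":0},{"claw":100,"x":0.275,"y":0.143,"z":0,"rx":0,"ry":0,"rz":0},{"claw":100,"x":0,"y":0,"z":0.2,"rx":0,"ry":0,"rz":0},{"claw":100,"x":0,"y":0,"z":0.2,"rx":0,"ry":0,"rz":0},{"claw":100,"x":0,"y":0,"z":0,"rx":0,"ry":0,"rz":0}]'
python3 look.py pics/w1.png
```

```text
clock: 1.9
tool_pos: [381.5, -413.7, 205.6]
tcp_rot: [[0.161, 0.987, 0.0], [0.987, -0.161, -0.0], [-0.0, 0.0, -1.0]]
ft_force: [0.6, -0.1, -0.9]
grip_width: 94.2
grasp_force: 0.0
clock: 2.65
tool_pos: [463.2, -302.5, 144.0]
tcp_rot: [[0.161, 0.987, -0.003], [0.987, -0.161, 0.002], [0.001, -0.003, -1.0]]
ft_force: [-1.3, 0.0, 1.5]
grip_width: 93.9
grasp_force: 0.0
2.65 [ 463.24586093 -302.48365982  143.98251362] [[0.161, 0.987, -0.003], [0.987, -0.161, 0.002], [0.001, -0.003, -1.0]]
2920 ((469.3301696777344, -284.9327392578125), (129.94285583496094, 19.84132194519043), 80.30545806884766) [[449.0, -347.0], [468.0, -351.0], [490.0, -223.0], [470.0, -219.0]] 53.92573739219384
pan_handle [{'xyz': [465.0, -298.3, 46.0], 'p': 0.81}]
frying_pan []
```

View pics/w1.png

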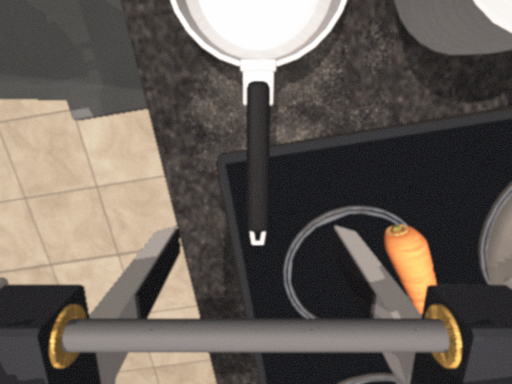

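The handle (px x≈258, rows 85–245) lies between the fingers, about 3 mm off centre. I'll correct that, go down and grip.

```bash
python3 -m handwheel '[{"claw":100,"x":0,"y":0.02,"z":0.195,"rx":0,"ry":0,"rz":0},{"claw":100,"x":0,"y":0,"z":0.195,"rx":0,"ry":0,"rz":0},{"claw":100,"x":0,"y":0,"z":0.195,"rx":0,"ry":0,"rz":0},{"claw":100,"x":0,"y":0,"z":0.195,"rx":0,"ry":0,"rz":0},{"claw":100,"x":0,"y":0,"z":0,"rx":0,"ry":0,"rz":0},{"claw":0,"x":0,"y":0,"z":0,"rx":0,"ry":0,"rz":0},{"claw":0,"x":0,"y":0,"z":0,"rx":0,"ry":0,"rz":0},{"claw":0,"x":0,"y":0,"z":0,"rx":0,"ry":0,"rz":0},{"claw":0,"x":0,"y":0,"z":0,"rx":0,"ry":0,"rz":0},{"claw":0,"x":0,"y":0,"z":0,"rx":0,"ry":0,"rz":0}]' 30
python3 -m handwheel '[{"claw":0,"x":0,"y":0,"z":0,"rx":0,"ry":0,"rz":0},{"claw":0,"x":0,"y":0,"z":0,"rx":0,"ry":0,"rz":0}]'
```

```text
clock: 4.05
tool_pos: [467.1, -303.6, 28.5]
tcp_rot: [[0.161, 0.987, -0.0], [0.987, -0.161, -0.0], [-0.0, -0.0, -1.0]]
ft_force: [0.5, -0.1, -0.1]
grip_width: 47.5
grasp_force: 0.0
clock: 4.3
tool_pos: [467.1, -303.5, 28.4]
tcp_rot: [[0.161, 0.987, -0.0], [0.987, -0.161, 0.0], [0.0, -0.0, -1.0]]
ft_force: [-1.0, -0.9, -0.6]
grip_width: 27.9
grasp_force: 0.0
```

```bash
python3 -m handwheel '[{"claw":0,"x":0,"y":0,"z":0,"rx":0,"ry":0,"rz":0},{"claw":0,"x":0,"y":0,"z":0,"rx":0,"ry":0,"rz":0},{"claw":0,"x":0,"y":0,"z":0,"rx":0,"ry":0,"rz":0},{"claw":0,"x":0,"y":0,"z":0,"rx":0,"ry":0,"rz":0}]' 30
```

```text
clock: 4.8
tool_pos: [467.0, -303.6, 28.4]
tcp_rot: [[0.161, 0.987, -0.0], [0.987, -0.161, 0.0], [0.0, -0.0, -1.0]]
ft_force: [-1.2, -0.1, -0.0]
grip_width: 20.0
grasp_force: 30.0
```

Gripped at 20 mm with 30 N. Next I slide to a point in front of the opening and turn to line up.

```bash
python3 -m handwheel '[{"claw":0,"x":0.06,"y":-0.03,"z":0,"rx":0,"ry":0,"rz":0},{"claw":0,"x":0.12,"y":-0.06,"z":0,"rx":0,"ry":0,"rz":0},{"claw":0,"x":0.14,"y":-0.075,"z":0,"rx":0,"ry":0,"rz":0},{"claw":0,"x":0.14,"y":-0.075,"z":0,"rx":0,"ry":0,"rz":0},{"claw":0,"x":0.14,"y":-0.07,"z":0,"rx":0,"ry":0,"rz":0},{"claw":0,"x":0.1,"y":-0.055,"z":0,"rx":0,"ry":0,"rz":0},{"claw":0,"x":0.07,"y":-0.03,"z":0,"rx":0,"ry":0,"rz":0},{"claw":0,"x":0,"y":0,"z":0,"rx":0,"ry":0,"rz":-0.0175},{"claw":0,"x":0,"y":0,"z":0,"rx":0,"ry":0,"rz":-0.0175},{"claw":0,"x":0,"y":0,"z":0,"rx":0,"ry":0,"rz":0}]' 30
python3 - <<'E'
from bench import *
import cv2,numpy as np
s=sense();print(s['clock'],s['tool_pos'],np.round(s['tcp_rot'],3).tolist(),s['ft_force'])
p,d=capture("top");cv2.imwrite("pics/t2.png",p[:,:,::-1])
print(landmark_of("frying_pan","top")[:1],landmark_of("shelf","top")[:1])
c=calibration("top");E=c['extrinsics'];f=192/np.tan(np.radians(c['vfov']/2))
v,u=np.mgrid[:384,:512]
P=np.stack([(u-c['cx'])/f*d,(v-c['cy'])/f*d,d],-1)@E[:3,:3].T+E[:3,3]
x,y,z=P[...,0],P[...,1],P[...,2]
m=(d>0)&(z>34)&(z<44)&(y>-82)&(y<80)&(abs(x-440)<95)
q=P[m][:,:2]
from scipy.optimize import least_squares
r=least_squares(lambda a:np.hypot(q[:,0]-a[0],q[:,1]-a[1])-74,[436,-6],loss='soft_l1');print(len(q),r.x)
m=(d>0)&(abs(z-101)<6)&(y>60)&(y<330)&(x>280)&(x<620)
print(cv2.minAreaRect(P[m][:,:2].astype(np.float32)))
E
```

```text
clock: 6.05
tool_pos: [427.4, -179.7, 28.4]
tcp_rot: [[0.052, 0.999, 0.0], [0.999, -0.052, 0.0], [0.0, 0.0, -1.0]]
ft_force: [1.8, 1.0, -2.4]
grip_width: 19.8
grasp_force: 30.1
6.05 [ 427.40781539 -179.74418754   28.4136687 ] [[0.052, 0.999, 0.0], [0.999, -0.052, 0.0], [0.0, 0.0, -1.0]] [ 1.78740054  0.95813533 -2.39622366]
[{'xyz': [435.2, 2.1, 1.0], 'p': 0.88}] [{'xyz': [448.4, 196.1, 0.2], 'p': 0.7}]
512 [438.71683343   5.72293172]
((447.2135009765625, 194.56546020507812), (189.07046508789062, 250.2747039794922), 86.82903289794922)
```

View pics/t2.png

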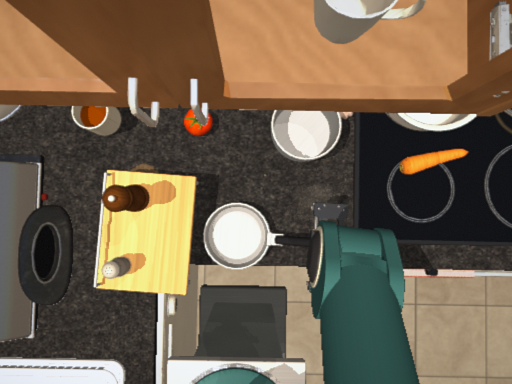

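The pan (px 237,236) is squarely in front of the opening and in line with it. There are about 194 mm to go along tool x. I'll check the wrist camera's overhang before inserting.

```bash
python3 -c "
from bench import *
s=sense();print(s['tcp_rot'].T@(calibration('wrist')['extrinsics'][:3,3]-s['tool_pos']))"
python3 -m handwheel '[{"claw":0,"x":0.06,"y":0,"z":0,"rx":0,"ry":0,"rz":0},{"claw":0,"x":0.1,"y":0,"z":0,"rx":0,"ry":0,"rz":0},{"claw":0,"x":0.12,"y":0,"z":0,"rx":0,"ry":0,"rz":0},{"claw":0,"x":0.12,"y":0,"z":0,"rx":0,"ry":0,"rz":0},{"claw":0,"x":0.12,"y":0,"z":0,"rx":0,"ry":0,"rz":0},{"claw":0,"x":0.1,"y":0,"z":0,"rx":0,"ry":0,"rz":0},{"claw":0,"x":0.06,"y":0,"z":0,"rx":0,"ry":0,"rz":0},{"claw":0,"x":0,"y":0,"z":0,"rx":0,"ry":0,"rz":0}]' 30
```

```text
[  81.26796016    0.54802512 -179.02191746]
clock: 7.2
tool_pos: [432.5, -77.2, 28.4]
tcp_rot: [[0.051, 0.999, -0.0], [0.999, -0.051, 0.001], [0.001, -0.0, -1.0]]
ft_force: [0.2, 2.2, -2.8]
grip_width: 19.4
grasp_force: 30.0
```

```bash
python3 -m handwheel '[{"claw":0,"x":0.06,"y":0,"z":0,"rx":0,"ry":0,"rz":0},{"claw":0,"x":0.1,"y":0,"z":0,"rx":0,"ry":0,"rz":0},{"claw":0,"x":0.1,"y":0,"z":0,"rx":0,"ry":0,"rz":0},{"claw":0,"x":0.1,"y":0,"z":0,"rx":0,"ry":0,"rz":0},{"claw":0,"x":0.1,"y":0,"z":0,"rx":0,"ry":0,"rz":0},{"claw":0,"x":0.1,"y":0,"z":0,"rx":0,"ry":0,"rz":0},{"claw":0,"x":0.05,"y":0,"z":0,"rx":0,"ry":0,"rz":0},{"claw":0,"x":0,"y":0,"z":0,"rx":0,"ry":0,"rz":0},{"claw":0,"x":0,"y":0,"z":0,"rx":0,"ry":0,"rz":0}]' 30
python3 - <<'E'
from bench import *
import cv2,numpy as np
ims=[]
for n in("scene","top"):
    p,d=capture(n);ims.append(p[:,:,::-1]);print(landmark_of("frying_pan",n)[:1],landmark_of("pan_handle",n)[:1])
cv2.imwrite("pics/e.png",cv2.resize(np.hstack(ims),(800,300)))
E
```

```text
clock: 8.32
tool_pos: [437.3, 13.4, 28.4]
tcp_rot: [[0.052, 0.999, -0.0], [0.999, -0.052, 0.0], [0.0, -0.0, -1.0]]
ft_force: [-0.3, 3.3, -3.4]
grip_width: 19.6
grasp_force: 30.0
[{'xyz': [450.1, 200.2, -0.6], 'p': 0.65}] [{'xyz': [434.9, 22.9, 48.9], 'p': 0.61}]
[] []
```

View pics/e.png

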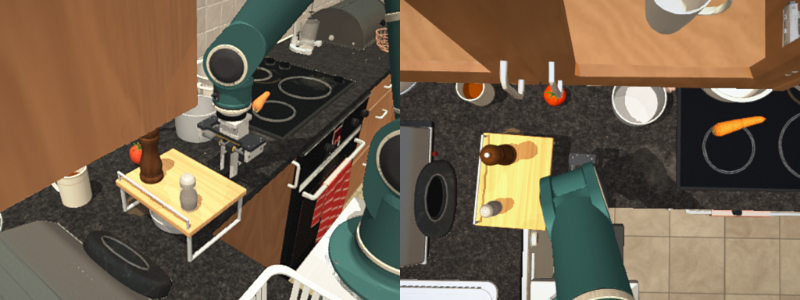

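The pan body is under the board (scene px ~165,220) with no shelf contact, centred to within about 6 mm. I'll release, rise and back away.

```bash
python3 -m handwheel '[{"claw":100,"x":0,"y":0,"z":0,"rx":0,"ry":0,"rz":0},{"claw":100,"x":0,"y":0,"z":0,"rx":0,"ry":0,"rz":0},{"claw":100,"x":0,"y":0,"z":0,"rx":0,"ry":0,"rz":0},{"claw":100,"x":0,"y":0,"z":0,"rx":0,"ry":0,"rz":0},{"claw":100,"x":0,"y":0,"z":0,"rx":0,"ry":0,"rz":0},{"claw":100,"x":0,"y":0,"z":0,"rx":0,"ry":0,"rz":0}]'
python3 -m handwheel '[{"claw":100,"x":0,"y":0,"z":-0.1,"rx":0,"ry":0,"rz":0},{"claw":100,"x":0,"y":0,"z":-0.25,"rx":0,"ry":0,"rz":0},{"claw":100,"x":0,"y":0,"z":-0.3,"rx":0,"ry":0,"rz":0},{"claw":100,"x":0,"y":0,"z":-0.3,"rx":0,"ry":0,"rz":0},{"claw":100,"x":-0.3,"y":0,"z":0,"rx":0,"ry":0,"rz":0},{"claw":100,"x":-0.3,"y":0,"z":0,"rx":0,"ry":0,"rz":0},{"claw":100,"x":-0.3,"y":0,"z":0,"rx":0,"ry":0,"rz":0},{"claw":100,"x":-0.3,"y":0,"z":0,"rx":0,"ry":0,"rz":0},{"claw":100,"x":-0.2,"y":0,"z":0,"rx":0,"ry":0,"rz":0},{"claw":100,"x":0,"y":0,"z":0,"rx":0,"ry":0,"rz":0}]'
python3 - <<'E'
from bench import *
import cv2,numpy as np
p,d=capture("top");cv2.imwrite("pics/f.png",p[:,:,::-1])
c=calibration("top");E=c['extrinsics'];f=192/np.tan(np.radians(c['vfov']/2))
v,u=np.mgrid[:384,:512]
P=np.stack([(u-c['cx'])/f*d,(v-c['cy'])/f*d,d],-1)@E[:3,:3].T+E[:3,3]
x,y,z=P[...,0],P[...,1],P[...,2]
m=(d>0)&(abs(z-53)<8)&(y>-60)&(y<92)&(abs(x-440)<50)
print(cv2.minAreaRect(P[m][:,:2].astype(np.float32)),P[m][:,:2].min(0))
for n in("saucepan","pan_handle"):print(landmark_of(n,"top")[:1])
E
```

```text
clock: 9.38
tool_pos: [437.3, 13.2, 28.4]
tcp_rot: [[0.052, 0.999, -0.0], [0.999, -0.052, 0.0], [0.0, -0.0, -1.0]]
ft_force: [-0.4, 0.1, 0.4]
grip_width: 75.9
grasp_force: 0.0
clock: 10.62
tool_pos: [426.0, -198.2, 171.8]
tcp_rot: [[0.055, 0.998, 0.001], [0.998, -0.055, -0.0], [-0.0, 0.001, -1.0]]
ft_force: [0.9, 0.7, 0.5]
grip_width: 94.1
grasp_force: 0.0
((437.4182434082031, 28.802825927734375), (125.34368896484375, 20.350994110107422), 87.15373229980469) [426.66053312 -33.67298765]
[{'xyz': [684.8, -140.5, -3.4], 'p': 0.67}]
[{'xyz': [435.1, 24.7, 46.0], 'p': 0.62}]
```

View pics/f.png

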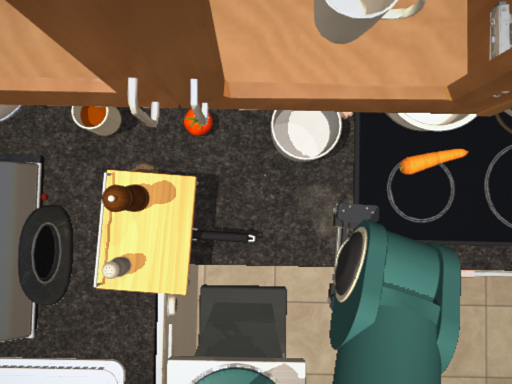

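The handle sticks straight out at 87.2° (shelf 86.8°), px (195–255, 237). Its tip at y≈-34 puts the pan's centre about 8 mm short of the shelf's centre, so the body is wholly under the board. The saucepan has not moved.

```bash
python3 -c "
from bench import *
print(job_done())"
```

```text
the job is handed in; nothing more can be done
None
```

The frying pan is under the shelf with its handle straight out, the arm is clear and the saucepan is where it stood; the job was handed in after about 11 s of robot time, and I saw no contact with the shelf.

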